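# Wet the alcohol dispenser's dish and hold the cotton tin half open

### The job

I am about to wipe the tweezer with alcohol and have only one hand free: push the alcohol dispenser's dish cap all the way down and let it spring right back up, so that its dish is wetted. Then press down the thumb tab of the cotton tin and hold it there with the fingers so that the lid stands half open, at about 45 degrees (the steam must stay off the dry cotton), keeping it steady for at least three seconds; finish while still holding it so, do not let go. Leave the pill box, tweezer, tube and blue case where they lie.

Things in the scene. Friction and masses are not known exactly. Their poses are not given: they have to be found in the camera images.
- cotton_tin: Fixed round aluminium tin of cotton pads on a black rubber suction foot (foot 92 mm across, 6 mm high; tin 76 mm across, rim 76 mm high). Origin: centre of its underside, on the tiles; z up. Its -x axis points from the tin's axis to the hinge and the thumb tab. The hinge axis lies along its y, at x = -42 mm, z = 79 mm.
- tin_lid (a joint): Angle in rad of lid and thumb tab, one rigid piece on a sprung hinge: 0 = lid shut (flat), grows as the tab is pressed down and the lid's far side rises; 0.785 = half open, 1.31 = stop; springs shut when released. Round lid 79 mm across, 3 to 82 mm from the hinge axis. Pressed straight down 25 mm from the hinge axis the tab takes 2 to 3 N to start and about 5 N at half open.
- thumb_tab (a point): Middle of the upper face of the flat steel thumb tab behind the hinge, 28 mm from the hinge axis; moves with the lid. The tab is 26 mm wide (along the hinge), 3 mm thick and reaches 18 mm farther out than this point and 24 mm inward, to the hinge. Lid shut: it slopes up and outward at 40 degrees, point 97 mm above the tiles; half open: down and outward at 5 degrees, point 77 mm up.
- dispenser: Fixed push-down alcohol dispenser: white bottle 70 mm across, 96 mm high with a 46 mm white collar up to 104 mm, on a black rubber suction foot 88 mm across. Origin: centre of its underside, on the tiles; z up.
- dish_cap (a joint): Travel in m of the dispenser's sprung dish cap, straight down: 0 = up, 0.009 = all the way down on its stop. About 2.5 N starts it, 7 N takes it fully down; it springs back when released. The white dish is 62 mm across, its rim 125 mm above the tiles when up.
- nozzle_top (a point): Centre of the flat top of the 20 mm wide round nozzle in the middle of the dish cap, where it is pressed; 129 mm above the tiles when up (4 mm above the dish's rim). Moves with the cap.
- pill_box: Bystander: loose lavender weekly pill box, 168 mm long (its y), 40 mm wide, 26 mm high. Origin: centre of its underside.
- tweezer: Bystander: loose chrome tweezer lying flat, about 107 mm long (its x), 20 mm wide, 8 mm high. Origin: centre of its underside.
- tube: Bystander: loose frosted plastic tube with a white cap, lying, 115 mm long (its x), 34 mm wide at the crimp, 28 mm high. Origin: centre of its underside.
- cover_case: Bystander: loose blue silicone ear thermometer cover case, 48 by 76 mm, 40 mm high. Origin: centre of its underside.
Not all that is in view belongs to the job. Leave any red, turquoise or yellow look-alike of the cotton_tin alone.

How it is judged:
On the way, in this order (a step that is already met when the one before it is completed fails the run):
1. the dispenser's dish cap is pushed all the way down (value of joint dish_cap above 0.0075 m), for 0.1 s.
2. the dish cap is let spring back up (value of joint dish_cap below 0.002 m), for 0.2 s.
3. the fingers hold the thumb tab down with the lid half open for three seconds (value of joint tin_lid between 0.61 and 0.96 rad and contact force between the fingers and cotton_tin above 1 N and distance between the grasp point and thumb_tab below 0.06 m), for 3 s.
At the end, for the whole second after the job is handed in: The fingers are still pressing the thumb tab (more than 1 N on the tin and its lid, TCP within 60 mm of the tab) and the lid stands still at 45 degrees, within 10 degrees (0.61 to 0.96 rad); the dish cap is back up (within 2 mm); pill box, tweezer, tube and case are within 15 mm of where they were (all of step 3 and velocity of joint tin_lid between -0.1 and 0.1 rad/s and value of joint dish_cap below 0.002 m and distance of each of pill_box, tweezer, tube, cover_case from where it was at the start of the episode below 0.015 m); the arm keeps its last pose, push and grip.
It fails at once if a bystander is moved by more than 15 mm (distance of any of pill_box, tweezer, tube, cover_case from where it was at the start of the episode above 0.015 m).
It also fails if it takes over 45 s, if anything falls off the work surface, if the arm or the gripper's body presses on something with over 40 N, if the wrist force passes 120 N, or if a joint passes its speed limit or range.

### The arm

A 6-joint arm with a two-finger parallel gripper is mounted at the origin on the work surface. World frame = base frame: x ahead of the robot, y to its left, z up, the work surface at z = 0. Lengths are in m, angles in rad, forces in N, time in s.
With the tool pointing down it reaches from about 0.425 to 0.95 m from the base axis. Payload 3.5 kg.
Tool frame: the origin (TCP) lies between the finger pads, 19 mm behind the fingertips; this is the grasp point; z points along the fingers, y is the line along which they close (so a half turn about z gives the same grasp; the last joint's range is limited). The gripper opens to 85 mm and grips with 20 to 120 N. Pads are 22 mm wide; open, the fingers measure 114 mm over their backs; the gripper's body (76 mm by 85 mm) begins 54 mm behind the grasp point. The pads swing forward as they close: fully open they stand 13 mm farther back than shut.
Start: joints at [-1.355, 0.286, 1.577, -0, 1.279, -0.15], TCP at [0.241, -0.63, 0.25] pointing down, gripper open.
Joint ranges: [-2.77, 2.77], [-0.9, 2.22], [0.21, 2.48], [-1.53, 4.67], [0.24, 2.81], [-2.84, 2.84]. Speed limits (rad/s): [2.79, 2.79, 3.14, 3.14, 3.14, 3.14].

### API

Orientations are given as a unit quaternion [x, y, z, w].
In Python, from plant import ctrl gives the robot as it stands. The module is installed in compiled form; this text tells all that it offers.
- The arm moves only by the shell command python3 -m crank 'ROWS' [OPENING] [FORCE]. ROWS is JSON, a list of rows, each a list of 6 numbers: the shift along the tool's x, y, z in cm, then the turn, a rotation vector about the tool's x, y, z in rad. In form: [[tx, ty, tz, rx, ry, rz], ...]. A call has 1 to 10 rows; each row is the pose to reach, as a shift and turn from the pose commanded when the call began, along the tool's axes at that moment; what a row does not reach only later rows make up. A row lasts 1/10 s, in which the tool goes at most 50 mm and 8.59 degrees, less where a joint would pass 70% of its speed; a pose out of reach is approached as far as the arm can. A call with a gripper value outside its range is refused whole. OPENING is the opening, from 0 (shut) to 1 (fully open), set as the call begins (- or left out, the last holds). The fingers move at their own pace and stop on an object; FORCE is the grip in N (left out, the last holds). Time passes only in rows, so rows that repeat a pose let the fingers close. It gives the time, the measured TCP pose, the force, the opening and the grip force at its end, in the units of the state.
- ctrl.get_state(): the state, without advancing time (a new reading comes with each control period).
- ctrl.read_camera(name): name is "scene" or "top" or "wrist"; returns (picture, depth): 480x640x3 uint8, blue, green, red; 480x640 float32, m along the optical axis (not along the pixel's ray), 0 where there is no reading.
- ctrl.camera_info(name): a dict with "K" (3x3 intrinsics, pixels), "k1" (the pictures are not rectified: a ray, as slopes to the right and down, at radius r is drawn at 1 + k1 r^2 times it, then the intrinsics apply), "origin" and "orientation" of the camera in the world. Camera axes: x right, y down, z forward; pixel columns grow to the right and rows downward; lengths in m; the calibration is good to about 2 mm. A picture is of the moment at which its call begins: read the wrist's pose just before it. camera_info takes no time and is no camera call; for the wrist camera it gives the pose at the moment of the call.
- ctrl.sign_off(): hands the job in; it is judged then, once.
The state is a dict: "time": time; "qpos": joint angles; "dq": joint speeds; "joint_efforts": joint torques, N m; "eef_pos": TCP position; "tcp_rot": TCP orientation; "contact_force": force on the tool from outside, world axes, zero at the start; "wrist_torque": the same for the moment, N m; "opening": opening from 0.0 (shut) to 1.0 (fully open); "finger_force": force on a finger pad.
Only numpy, scipy, OpenCV 4.12 (cv2) and the standard library are available. Lean on these libraries where they do the work, as an engineer would, in place of code of your own. Each camera call takes 0.05 s, during which the arm holds its last target. There are 200 camera calls.

## Working session

There is one attempt and no reset: what is moved stays moved. The work goes in short steps, Python scripts to look and compute and a shell command to move; the robot and the scene stay as the last step left them, time stands still between calls to the robot, and variables do not carry over. Pictures are saved under pics/ and viewed, at most 10 in all, crops included, and the job is handed in when it is done.

```bash
mkdir -p pics; cat > h.py <<'E'
import numpy as np, cv2
from plant import ctrl
from scipy.spatial.transform import Rotation as R
def pts(d, info):
    """world xyz per pixel from depth"""
    K=np.array(info["K"],float); h,w=d.shape
    u,v=np.meshgrid(np.arange(w),np.arange(h))
    p=np.stack([u,v],-1).reshape(-1,1,2).astype(np.float64)
    s=cv2.undistortPoints(p,K,np.array([info["k1"],0,0,0],float)).reshape(h,w,2)
    c=np.dstack([s*d[...,None],d])
    return c@rot(info).T+np.array(info["origin"])
def rot(info):
    o=np.array(info["orientation"],float)
    return o if o.shape==(3,3) else R.from_quat(o).as_matrix()
E
python3 - <<'E'
from h import *
for n in("scene","top"):
    i=ctrl.camera_info(n); b,d=ctrl.read_camera(n); cv2.imwrite(f"pics/{n}0.png",b); np.savez(f"{n}0.npz",b=b,d=d); np.save(f"{n}0i.npy",i,allow_pickle=True)
    print(n,i,(d==0).mean())
print(ctrl.get_state())
E
```

```text
scene {'K': array([[443.96758815,   0.        , 316.42362285],
       [  0.        , 443.96758815, 243.35212418],
       [  0.        ,   0.        ,   1.        ]]), 'k1': -0.09384612481575595, 'origin': array([ 0.85831417, -0.45420611,  0.67882171]), 'orientation': array([ 0.90617297,  0.22828249, -0.09017947, -0.34439122])} 0.004150390625
top {'K': array([[437.82865697,   0.        , 326.78357255],
       [  0.        , 437.82865697, 238.1814594 ],
       [  0.        ,   0.        ,   1.        ]]), 'k1': 0.027338053741849434, 'origin': array([0.48254183, 0.02210881, 1.07984735]), 'orientation': array([ 0.70655669, -0.70541167,  0.04045483, -0.03918457])} 0.0038118489583333333
{'time': 0.1, 'qpos': array([-1.35499495e+00,  2.87137617e-01,  1.57803865e+00,  1.03894876e-06,
        1.27860369e+00, -1.50016955e-01]), 'dq': array([ 0.00092527, -0.00151854, -0.00326606, -0.00042596,  0.00077349,
       -0.00019584]), 'joint_efforts': array([ 9.69826360e-04, -4.07298732e+01, -2.93698758e+01, -1.47651645e-04,
        3.40336745e-03,  9.44218868e-06]), 'eef_pos': array([ 0.2413531 , -0.62977879,  0.24874073]), 'tcp_rot': array([ 9.83318143e-01,  1.81890720e-01, -3.54691632e-05, -1.09307804e-03]), 'contact_force': array([-0.06643821,  0.41069152, -0.43499054]), 'wrist_torque': array([ 0.00388738,  0.02830709, -0.01395338]), 'finger_force': 0.0, 'opening': 0.9979606717973761}
```

View pics/scene0.png

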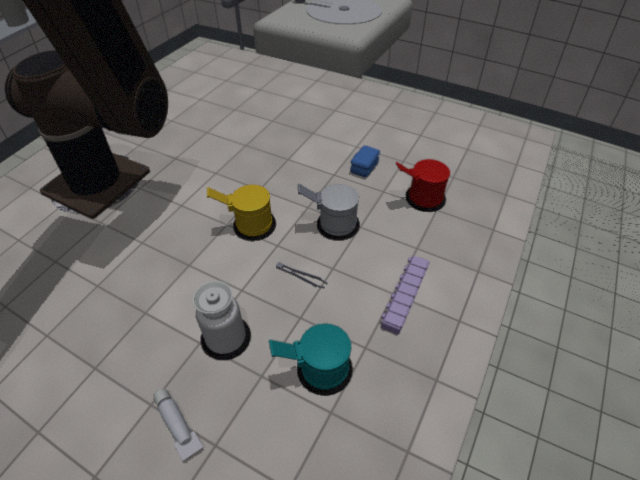

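View pics/top0.png

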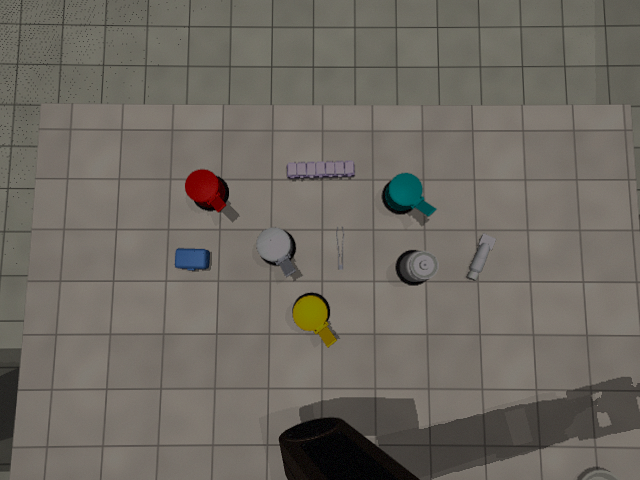

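Four tins are in view. In the top picture the silver one is at (277,246), yellow at (311,313), red at (203,188) and turquoise at (405,192). Only the bare-metal silver one is aluminium, so that is the cotton tin. In the scene view it is at (338,210), with its tab to the upper left at (310,190). The dispenser is at top (418,266). Next I measure both and crop to confirm.

```bash
python3 - <<'E'
from h import *
out=[]
for n in("scene","top"):
    z=np.load(f"{n}0.npz"); i=np.load(f"{n}0i.npy",allow_pickle=True).item(); b,d=z["b"],z["d"]; P=pts(d,i)
    v,u=np.mgrid[:480,:640]
    box={"scene":dict(tin=(295,180,362,240),disp=(190,280,250,355)),"top":dict(tin=(252,222,304,284),disp=(393,244,442,290))}[n]
    for k,(a,c,e,f) in box.items():
        m=(u>=a)&(u<e)&(v>=c)&(v<f)&(d>0)
        Q=P[m]
        lo,hi={"tin":(.072,.085),"disp":(.119,.135)}[k]
        q=Q[(Q[:,2]>lo)&(Q[:,2]<hi)].astype(np.float32)
        (x,y),r=cv2.minEnclosingCircle(q[:,:2]); print(n,k,"circle",x,y,r,len(q),"zmed",np.median(q[:,2]),"max",Q[:,2].max(), "floor",np.percentile(Q[:,2],3))
        if k=="tin":
            t=Q[(Q[:,2]>.088)]; print(" tab",len(t),t.mean(0),t.min(0),t.max(0))
            T=Q[Q[:,2]>.088]
            l=Q[(Q[:,2]>.070)&(Q[:,2]<.083)]; 
            print(" lid med",np.median(l,0),l.min(0),l.max(0))
        if k=="disp":
            t=Q[Q[:,2]>.1265]; print(" noz",len(t),t.mean(0) if len(t) else "", t.max(0) if len(t) else "")
    a,c,e,f=(290,170,370,245) if n=="scene" else (245,215,325,290)
    out.append(cv2.resize(b[c:f,a:e],(400,375),interpolation=cv2.INTER_CUBIC))
cv2.imwrite("pics/crop.png",np.hstack(out))
E
```

```text
Traceback (most recent call last):
cv2.error: OpenCV(4.12.0) /io/opencv/modules/imgproc/src/shapedescr.cpp:201: error: (-215:Assertion failed) count >= 0 && (depth == CV_32F || depth == CV_32S) in function 'minEnclosingCircle'
```

```bash
python3 - <<'E'
from h import *
out=[]
for n in("scene","top"):
    z=np.load(f"{n}0.npz"); i=np.load(f"{n}0i.npy",allow_pickle=True).item(); b,d=z["b"],z["d"]; P=pts(d,i)
    v,u=np.mgrid[:480,:640]
    box={"scene":dict(tin=(295,180,362,240),disp=(190,280,250,355)),"top":dict(tin=(252,222,304,284),disp=(393,244,442,290))}[n]
    for k,(a,c,e,f) in box.items():
        Q=P[(u>=a)&(u<e)&(v>=c)&(v<f)&(d>0)]
        print(n,k,"z hist",np.histogram(Q[:,2],np.arange(-.01,.15,.01))[0])
        lo,hi={"tin":(.074,.090),"disp":(.117,.140)}[k]
        q=Q[(Q[:,2]>lo)&(Q[:,2]<hi)]
        if len(q)>3:
            (x,y),r=cv2.minEnclosingCircle(np.ascontiguousarray(q[:,:2],np.float32)); print("  circle",x,y,r,len(q),"med",np.median(q,0),"min",q.min(0),"max",q.max(0))
        t=Q[Q[:,2]>(.09 if k=="tin" else .127)]
        if len(t): print("  high",len(t),t.mean(0),t.min(0),t.max(0))
    a,c,e,f=(290,170,370,245) if n=="scene" else (245,215,325,290)
    out.append(cv2.resize(b[c:f,a:e],(400,375),interpolation=cv2.INTER_CUBIC))
cv2.imwrite("pics/crop.png",np.hstack(out))
E
```

```text
scene tin z hist [ 680 1374  117  129  129  120  130  132  136  924   54   67   10    0
    0]
  circle 0.5728824138641357 0.13832104206085205 0.04936790093779564 999 med [0.58098907 0.13370076 0.08373496] min [0.53084112 0.10272857 0.07415442] max [0.62140162 0.18192609 0.08991419]
  high 131 [0.52456944 0.10542237 0.10132903] [0.50875014 0.0889395  0.09056993] [0.54115068 0.12280169 0.11133131]
scene disp z hist [ 630 1108  116  129  129  131  140  144  148  234  442  114  443  552
   18]
  circle 0.5322547554969788 -0.1926610767841339 0.03140765428543091 980 med [ 0.53156888 -0.19259178  0.12111314] min [ 0.50196589 -0.22161524  0.11702695] max [ 0.56177375 -0.16226624  0.13158458]
  high 109 [ 0.53309022 -0.19250822  0.12889633] [ 0.50791971 -0.2167554   0.12702103] [ 0.5596133  -0.16539596  0.13158458]
top tin z hist [1130  904   10    9    5    3    2    6   87  933   52   68    4    0
    0]
  circle 0.5732849836349487 0.13759757578372955 0.04904736205935478 1020 med [0.57724511 0.14052213 0.08296244] min [0.52672379 0.10349819 0.07538773] max [0.61922601 0.18264513 0.0899307 ]
  high 124 [0.52342208 0.10706201 0.10100705] [0.50820112 0.09112073 0.09005561] [0.54473823 0.12362511 0.112933  ]
top disp z hist [623 678  17  19  20  22  18  24  23  84 110   0 310 289  16]
  circle 0.5326582789421082 -0.19100254774093628 0.030834730714559555 512 med [ 0.53333159 -0.19102147  0.12126068] min [ 0.50394978 -0.22054212  0.11700345] max [ 0.56300977 -0.16048564  0.13340407]
  high 59 [ 0.5327153  -0.18821544  0.12919361] [ 0.50397203 -0.21686087  0.12700477] [ 0.56027418 -0.16048564  0.13340407]
```

View pics/crop.png

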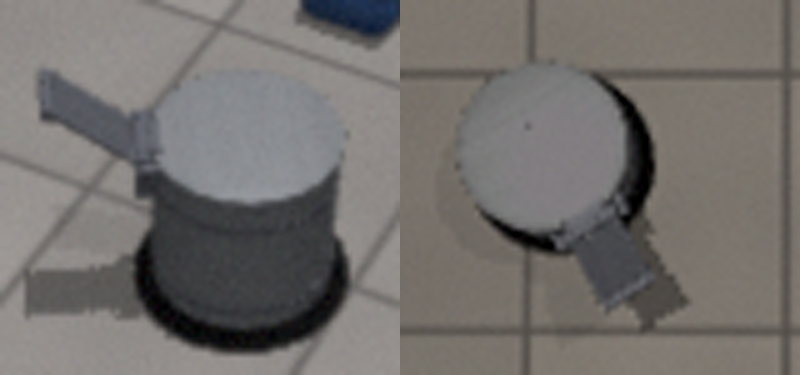

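The crop confirms it: a plain aluminium tin with its lid shut, and the hinge and tab pointing to the lower right in the top view. Next I refine the lid axis and tab direction, then work out the first shift.

```bash
cat >> h.py <<'E'
def shift(target):
    s=ctrl.get_state(); r=R.from_quat(s["tcp_rot"])
    print("t",s["time"],"tcp",s["eef_pos"].round(4),"F",s["contact_force"].round(2),"open",round(s["opening"],3),"xyaw deg",np.degrees(np.arctan2(*r.as_matrix()[[1,0],0])).round(1))
    print(target,"tool shift cm",(r.inv().apply(np.array(target)-s["eef_pos"])*100).round(2))
E
python3 - <<'E'
from h import *
from scipy.optimize import least_squares
boxes={"scene":(295,180,362,240),"top":(252,222,304,284)}
for n,(a,c,e,f) in boxes.items():
    z=np.load(f"{n}0.npz"); i=np.load(f"{n}0i.npy",allow_pickle=True).item(); P=pts(z["d"],i)[c:f,a:e].reshape(-1,3)
    l=P[(P[:,2]>.077)&(P[:,2]<.09)]
    t=P[(P[:,2]>.093)]
    tab=t.mean(0); C=np.array([.58,.142])
    for _ in range(3):
        dr=(tab[:2]-C)/np.linalg.norm(tab[:2]-C)
        q=l[(l[:,:2]-C)@dr<.028]                      # lid disc without the hinge side
        hull=cv2.convexHull(np.ascontiguousarray(q[:,:2],np.float32))[:,0]
        hull=hull[(hull-C)@dr<.02]
        C=least_squares(lambda p:np.hypot(*(hull-p).T)-.0395,C,loss="soft_l1",f_scale=.001).x
    print(n,"axis",C,"dir",np.degrees(np.arctan2(dr[1],dr[0])),"tab r",np.linalg.norm(tab[:2]-C),tab[2],"lid z",np.median(q[:,2]))
    print("  press point (x=-70mm)",C+dr*.070)
    # yellow tin and tall things near the tab
shift([.5326,-.1915,.19])
E
```

```text
scene axis [0.58162477 0.14250859] dir -96.79047587078064 tab r 0.11359489323534355 0.17996779475053823 lid z 0.084016303259981
  press point (x=-70mm) [0.57334805 0.07299963]
top axis [0.58080342 0.14353376] dir -144.28530161368172 tab r 0.07691698924783902 0.19198847136925673 lid z 0.0830818106170016
  press point (x=-70mm) [0.52396805 0.10267129]
t 0.1 tcp [ 0.2414 -0.6298  0.2487] F [-0.07  0.41 -0.43] open 0.998 xyaw deg 21.0
[0.5326, -0.1915, 0.19] tool shift cm [ 42.87 -30.5    5.95]
```

```bash
python3 -m crank '[[4,-3,0,0,0,0],[8,-6,0,0,0,0],[12,-9,0,0,0,0],[16,-12,0,0,0,0],[20,-15,0,0,0,0],[24,-18,0,0,0,0],[28,-21,0,0,0,0],[32,-24,1,0,0,0],[36,-26.5,2,0,0,0],[38,-28,3,0,0,0]]' 0 20 | tail -8; python3 - <<'E'
from h import *
boxes={"scene":(295,180,362,240),"top":(252,222,304,284)}
for n,C in (("scene",np.array([.5816,.1425])),("top",np.array([.5808,.1435]))):
    a,c,e,f=boxes[n]
    z=np.load(f"{n}0.npz"); i=np.load(f"{n}0i.npy",allow_pickle=True).item(); P=pts(z["d"],i)[c:f,a:e].reshape(-1,3)
    t=P[(P[:,2]>.091)&(P[:,2]<.115)]; tab=t.mean(0); v=tab[:2]-C; dr=v/np.linalg.norm(v)
    print(n,len(t),"dir",np.degrees(np.arctan2(dr[1],dr[0])),"r",np.linalg.norm(v),tab,"press",C+.07*dr)
shift([.5326,-.1915,.16])
E
```

```text
time: 1.1
eef_pos: [0.4974, -0.2297, 0.2194]
tcp_rot: [0.983, 0.183, 0.0, -0.0]
contact_force: [0.2, -0.6, 0.0]
opening: -0.003
finger_force: 0.0
scene 126 dir -146.94451715942355 r 0.06854026754516958 [0.52415347 0.10511465 0.10174882] press [0.52293001 0.10431844]
top 116 dir -147.77539188174222 r 0.06891728702335521 [0.52249844 0.10675057 0.10173591] press [0.5215825  0.10617322]
t 1.1 tcp [ 0.4974 -0.2297  0.2194] F [ 0.18 -0.58  0.03] open -0.003 xyaw deg 21.1
[0.5326, -0.1915, 0.16] tool shift cm [ 4.66 -2.29  5.94]
```

```bash
python3 -m crank '[[1.5,-0.7,1,0,0,0],[3,-1.4,2.5,0,0,0],[4.2,-2.1,4,0,0,0],[4.6,-2.3,5.5,0,0,0],[4.6,-2.3,5.9,0,0,0],[4.6,-2.3,5.9,0,0,0],[4.6,-2.3,5.9,0,0,0]]' >/dev/null; python3 - <<'E'
from h import *
shift([.5326,-.1915,.148])
i=ctrl.camera_info("wrist"); b,d=ctrl.read_camera("wrist"); cv2.imwrite("pics/w1.png",b)
P=pts(d,i); m=(d>0)&(P[...,2]>.119)&(P[...,2]<.135)&(np.hypot(P[...,0]-.5326,P[...,1]+.1915)<.05)
q=P[m]; print(m.sum(), cv2.minEnclosingCircle(np.ascontiguousarray(q[:,:2],np.float32)) if m.sum()>5 else 0)
E
```

```text
t 1.8 tcp [ 0.5309 -0.1958  0.1614] F [ 0.44 -0.67  0.26] open -0.002 xyaw deg 20.9
[0.5326, -0.1915, 0.148] tool shift cm [ 0.32 -0.34  1.34]
5304 ((0.5313421487808228, -0.19033777713775635), 0.031044626608490944)
```

View pics/w1.png

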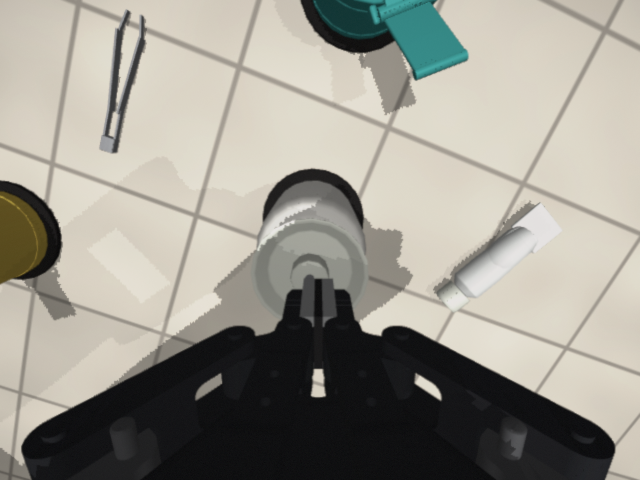

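The wrist view shows the closed fingertips at about (318,290), with the nozzle top at about (310,268), slightly ahead and to the left. I shift 3 to 4 mm and press.

```bash
python3 -m crank '[[0.3,-0.4,0.2,0,0,0],[0.3,-0.4,0.6,0,0,0],[0.3,-0.4,1.0,0,0,0],[0.3,-0.4,1.4,0,0,0],[0.3,-0.4,1.7,0,0,0],[0.3,-0.4,2.0,0,0,0],[0.3,-0.4,2.2,0,0,0],[0.3,-0.4,2.3,0,0,0],[0.3,-0.4,2.3,0,0,0],[0.3,-0.4,2.3,0,0,0]]'
```

```text
time: 2.85
eef_pos: [0.5323, -0.1902, 0.139]
tcp_rot: [0.983, 0.182, -0.0, -0.0]
contact_force: [-2.3, 1.1, 6.1]
opening: -0.001
finger_force: 3.3
```

```bash
python3 -m crank '[[0,0,0.1,0,0,0],[0,0,0.2,0,0,0],[0,0,0.2,0,0,0],[0,0,0.2,0,0,0]]'
```

```text
time: 3.25
eef_pos: [0.5324, -0.1902, 0.1387]
tcp_rot: [0.983, 0.182, -0.001, -0.0]
contact_force: [-6.1, 3.2, 13.6]
opening: 0.001
finger_force: 6.8
```

The cap is on its stop: the force jumped to 13.6 N while z hardly moved. Now I release upward.

```bash
python3 -m crank '[[0,0,-0.8,0,0,0],[0,0,-2,0,0,0],[0,0,-4,0,0,0],[0,0,-5.5,0,0,0],[0,0,-5.5,0,0,0],[0,0,-5.5,0,0,0]]'; python3 - <<'E'
from h import *
n="top"; i=ctrl.camera_info("scene"); b,d=ctrl.read_camera("scene"); P=pts(d,i)
q=P[(d>0)&(np.hypot(P[...,0]-.5325,P[...,1]+.1915)<.033)&(P[...,2]>.10)&(P[...,2]<.14)]
print(len(q),np.percentile(q[:,2],[50,80,95,99]))
shift([.5222,.1052,.19])
shift([.5222,.1052,.135])
E
```

```text
time: 3.85
eef_pos: [0.5323, -0.1902, 0.191]
tcp_rot: [0.983, 0.182, 0.0, 0.0]
contact_force: [-0.6, 0.5, -0.4]
opening: 0.001
finger_force: 0.0
1136 [0.12001659 0.12489764 0.12878239 0.13028089]
t 3.9 tcp [ 0.5319 -0.19    0.1902] F [-0.59 -0.17  0.07] open -0.005 xyaw deg 21.0
[0.5222, 0.1052, 0.19] tool shift cm [  9.66 -27.91   0.04]
t 3.9 tcp [ 0.5319 -0.19    0.1902] F [-0.59 -0.17  0.07] open -0.005 xyaw deg 21.0
[0.5222, 0.1052, 0.135] tool shift cm [  9.66 -27.91   5.54]
```

The cap is back up, with its top at about 0.129. Now I go above the thumb tab, turning the tool in line with the tin's radial direction.

```bash
python3 -m crank '[[1.2,-3.5,0,0,0,0],[2.4,-7,0,0,0,-0.03],[3.6,-10.5,0,0,0,-0.06],[4.9,-14,0,0,0,-0.09],[6.1,-17.5,0,0,0,-0.12],[7.3,-21,0,0,0,-0.15],[8.5,-24.5,0,0,0,-0.18],[9.3,-26.8,1,0,0,-0.2],[9.7,-27.9,2.5,0,0,-0.2],[9.7,-27.9,4,0,0,-0.2]]' >/dev/null;  python3 -m crank '[[0,0,0,0,0,0],[0,0,0,0,0,0],[0,0,0,0,0,0]]' >/dev/null; python3 - <<'E'
from h import *
i=ctrl.camera_info("wrist"); b,d=ctrl.read_camera("wrist"); cv2.imwrite("pics/w2.png",b)
P=pts(d,i); C=np.array([.5812,.143])
m=(d>0)&(P[...,2]>.091)&(P[...,2]<.112)&(np.hypot(P[...,0]-.524,P[...,1]-.106)<.04); t=P[m]; print("tab seen",len(t),t.mean(0) if len(t) else 0)
shift([.5222,.1052,.0965])
E
```

```text
tab seen 1959 [0.52476994 0.11033565 0.09951919]
t 5.25 tcp [0.5237 0.1041 0.1517] F [ 0.02  0.52 -0.37] open 0.001 xyaw deg 32.3
[0.5222, 0.1052, 0.0965] tool shift cm [-0.08 -0.18  5.52]
```

View pics/w2.png

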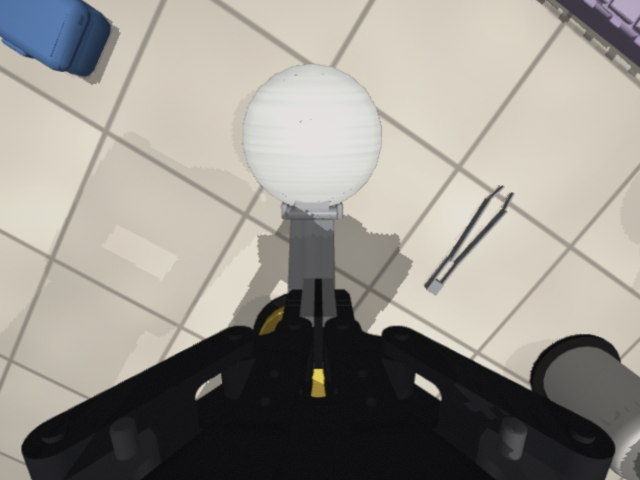

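The wrist view shows the tab at u≈312, straight below and ahead of the fingertips at (318,300), and in line with them. The tin's hinge is at (312,211). I shift 2 mm left and press down.

```bash
python3 -m crank '[[0,-0.2,0.8,0,0,0],[0,-0.2,1.6,0,0,0],[0,-0.2,2.4,0,0,0],[0,-0.2,3,0,0,0],[0,-0.2,3.5,0,0,0],[0,-0.2,4,0,0,0],[0,-0.2,4.5,0,0,0],[0,-0.2,4.9,0,0,0],[0,-0.2,5.2,0,0,0],[0,-0.2,5.2,0,0,0]]';  python3 - <<'E'
from h import *
shift([.5222,.1052,.0965])
C=np.array([.5812,.143]); dr=np.array([np.cos(np.radians(212.5)),np.sin(np.radians(212.5))])
for n in("scene","top"):
    i=ctrl.camera_info(n); b,d=ctrl.read_camera(n); P=pts(d,i); cv2.imwrite(f"pics/{n}2.png",b)
    D=P[...,:2]-C; s=.042-D@dr; y=D@np.array([-dr[1],dr[0]])  # s: distance from hinge away from tab
    m=(d>0)&(s>.012)&(s<.07)&(abs(y)<.02)&(P[...,2]>.086)&(P[...,2]<.17)
    if m.sum()>20:
        k=np.polyfit(s[m],P[...,2][m],1); print(n,m.sum(),"lid angle",np.arctan(k[0]),k)
E
```

```text
time: 6.25
eef_pos: [0.5217, 0.1065, 0.0986]
tcp_rot: [0.96, 0.279, -0.001, 0.0]
contact_force: [-2.2, -1.6, 4.0]
opening: 0.0
finger_force: 1.7
t 6.25 tcp [0.5217 0.1065 0.0986] F [-2.17 -1.57  3.98] open 0.0 xyaw deg 32.4
[0.5222, 0.1052, 0.0965] tool shift cm [-0.03  0.14  0.21]
scene 394 lid angle 0.6250885125465183 [0.72161904 0.08808215]
top 194 lid angle 0.521571507527986 [0.5746504  0.09378664]
```

```bash
python3 -m crank '[[0,0,0.1,0,0,0],[0,0,0.2,0,0,0],[0,0,0.25,0,0,0],[0,0,0.25,0,0,0],[0,0,0.25,0,0,0]]';  python3 - <<'E'
from h import *
C=np.array([.5812,.143]); dr=np.array([np.cos(np.radians(212.5)),np.sin(np.radians(212.5))])
for n in("scene","top"):
    i=ctrl.camera_info(n); b,d=ctrl.read_camera(n); P=pts(d,i)
    D=P[...,:2]-C; s=.042-D@dr; y=D@np.array([-dr[1],dr[0]])
    m=(d>0)&(s>-.01)&(s<.09)&(abs(y)<.012)&(P[...,2]>.07)&(P[...,2]<.17)
    for a in np.arange(-.01,.09,.008):
        q=P[...,2][m&(s>=a)&(s<a+.008)]
        if len(q): print(n,round(a+.004,3),len(q),np.percentile(q,[5,50,95]).round(4))
    np.savez(f"{n}3.npz",b=b,d=d)
    if n=="scene": cv2.imwrite("pics/s3.png",cv2.resize(b[120:270,250:450],(800,600)))
E
```

```text
time: 6.85
eef_pos: [0.522, 0.1067, 0.097]
tcp_rot: [0.96, 0.279, -0.0, 0.0]
contact_force: [-2.5, -2.6, 5.8]
opening: 0.0
finger_force: 3.0
scene -0.006 33 [0.0778 0.0793 0.0819]
scene 0.002 35 [0.0819 0.0855 0.0891]
scene 0.01 38 [0.0896 0.0935 0.0978]
scene 0.018 37 [0.0988 0.1026 0.1067]
scene 0.026 36 [0.1067 0.1101 0.1144]
scene 0.034 38 [0.1138 0.1176 0.1209]
scene 0.042 38 [0.1206 0.1238 0.1269]
scene 0.05 41 [0.1263 0.1293 0.1324]
scene 0.058 34 [0.1317 0.1333 0.1347]
scene 0.066 2 [0.131  0.1315 0.1321]
scene 0.074 6 [0.0723 0.0739 0.0776]
scene 0.082 7 [0.0742 0.076  0.0782]
top 0.034 2 [0.1185 0.1195 0.1204]
top 0.042 22 [0.1185 0.1227 0.1265]
top 0.05 43 [0.1248 0.1292 0.1324]
top 0.058 39 [0.1296 0.1329 0.1367]
top 0.066 3 [0.1301 0.1312 0.133 ]
top 0.074 4 [0.0711 0.0727 0.0766]
top 0.082 12 [0.0725 0.0766 0.0784]
```

View pics/s3.png

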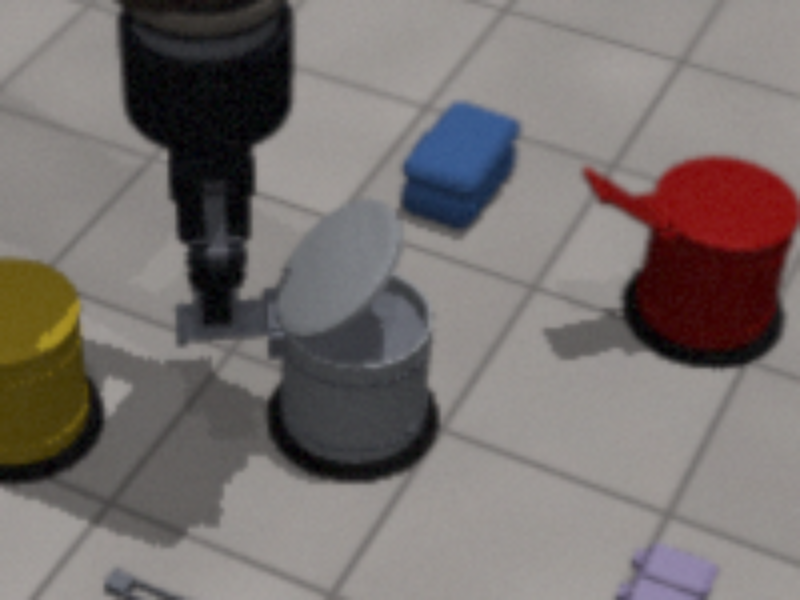

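The scene crop shows the closed fingers on the tab at (215,325) and the lid about half open, at an estimated 0.74 rad. The bystanders in view look undisturbed. I nudge 0.5 mm deeper and hold for more than three seconds.

```bash
python3 -m crank '[[0,0,0.05,0,0,0],[0,0,0.05,0,0,0],[0,0,0.05,0,0,0],[0,0,0.05,0,0,0],[0,0,0.05,0,0,0],[0,0,0.05,0,0,0],[0,0,0.05,0,0,0],[0,0,0.05,0,0,0],[0,0,0.05,0,0,0],[0,0,0.05,0,0,0]]'
for k in 1 2 3; do python3 -m crank '[[0,0,0,0,0,0],[0,0,0,0,0,0],[0,0,0,0,0,0],[0,0,0,0,0,0],[0,0,0,0,0,0],[0,0,0,0,0,0],[0,0,0,0,0,0],[0,0,0,0,0,0],[0,0,0,0,0,0],[0,0,0,0,0,0]]' | grep -E "time|eef|contact"; done
python3 - <<'E'
from h import *
C=np.array([.5812,.143]); dr=np.array([np.cos(np.radians(212.5)),np.sin(np.radians(212.5))])
for n in("scene","top"):
    i=ctrl.camera_info(n); b,d=ctrl.read_camera(n); P=pts(d,i)
    D=P[...,:2]-C; s=.042-D@dr; y=D@np.array([-dr[1],dr[0]])
    m=(d>0)&(s>.025)&(s<.058)&(abs(y)<.012)&(P[...,2]>.09)&(P[...,2]<.17)
    S,Z=s[m],P[...,2][m]-.079; r=np.hypot(S,Z); print(n,"lid",np.median(np.arctan2(Z,S)-np.arcsin(.0045/r)))
    q=P[(d>0)&(np.hypot(P[...,0]-.5325,P[...,1]+.1915)<.033)&(P[...,2]>.10)&(P[...,2]<.14)]
    print("cap z",np.percentile(q[:,2],[95,99]))
    b0=np.load(f"{n}0.npz")["b"]; df=cv2.absdiff(b,b0).max(2)
    bs={"top":dict(pill=(285,158,357,182),twz=(334,224,346,272),tube=(465,232,497,283),case=(172,245,212,274)),"scene":dict(pill=(380,255,431,332),twz=(274,260,328,288),tube=(150,386,204,460),case=(349,146,381,176))}[n]
    print({k:(int((df[c:f,a:e]>40).sum()),(e-a)*(f-c)) for k,(a,c,e,f) in bs.items()})
E
```

```text
time: 7.95
eef_pos: [0.522, 0.1067, 0.0965]
tcp_rot: [0.96, 0.279, -0.0, 0.0]
contact_force: [-3.5, -1.9, 6.1]
opening: -0.002
finger_force: 3.1
time: 8.95
eef_pos: [0.522, 0.1067, 0.0965]
contact_force: [-2.9, -1.8, 6.1]
time: 9.95
eef_pos: [0.522, 0.1067, 0.0965]
contact_force: [-2.7, -2.0, 5.9]
time: 10.95
eef_pos: [0.522, 0.1067, 0.0965]
contact_force: [-4.1, -2.6, 5.9]
scene lid 0.7588756011663307
cap z [0.12887274 0.13034807]
{'pill': (0, 3927), 'twz': (0, 1512), 'tube': (0, 3996), 'case': (0, 960)}
top lid 0.7316641905210826
cap z [0.12878153 0.13068961]
{'pill': (0, 1728), 'twz': (0, 576), 'tube': (0, 1632), 'case': (0, 1160)}
```

The lid holds steady at about 0.75 rad with about 6 N on the tab, the cap is up, and the bystanders haven't moved. It has been held for over 3 s, so I hand in.

```bash
python3 -m crank '[[0,0,0,0,0,0],[0,0,0,0,0,0],[0,0,0,0,0,0],[0,0,0,0,0,0],[0,0,0,0,0,0]]' | head -2; python3 -c "from plant import ctrl; print(ctrl.sign_off())"
```

```text
time: 11.55
eef_pos: [0.5221, 0.1067, 0.0965]
the job is handed in; nothing more can be done
None
```

The job is handed in, with no verdict shown: I pressed the dish cap onto its stop and it sprang back up, the fingers still hold the silver tin's lid at about 0.75 rad (43°), held over 3 s at about 6 N, and the pill box, tweezer, tube and case did not move.

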